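# Key and seat the kidney plate in the dough mincer head

### The arm

A 7-joint arm with a two-finger parallel gripper is mounted at the origin on the work surface. World frame = base frame: x ahead of the robot, y to its left, z up, the work surface at z = 0. Lengths are in mm, angles in rad, forces in N, time in s.
With the tool pointing down it reaches from about 400 to 875 mm from the base axis. Payload 4.4 kg.
Tool frame: the origin (TCP) lies between the finger pads; the fingertips stand ctrl.tip_reach ahead of it and the grasp point (between the pads) lies 8 mm behind it (ctrl.tip_reach is the distance from the TCP to the fingertips, in mm); z points along the fingers, y is the direction in which the jaws open and shut (so a half turn about z gives the same grasp; the last joint's range is limited). The gripper opens to 85 mm and grips with 20 to 120 N. Pads are 22 mm wide; open, the fingers measure 114 mm over their backs; the gripper's body (76 mm by 85 mm) begins 54 mm behind the grasp point. The pads swing forward as they close: fully open they stand 13 mm farther back than shut.
Start: joints at [-1.292, 0.628, 0.038, 1.517, -0.027, 0.996, -0.02], TCP at [219.683, 611.766, 242.313] pointing down, gripper open.
Joint ranges: [-3.06, 3.06], [-0.37, 2.12], [-1.25, 1.32], [0.18, 2.47], [-1.1, 4.24], [0.23, 1.98], [-2.94, 2.94]. Speed limits (rad/s): [2.57, 2.57, 3.14, 3.14, 3.14, 3.14, 3.14].

### API

Orientations are given as [roll, pitch, yaw] about the fixed x, y, z axes, in that order (R = Rz(yaw) Ry(pitch) Rx(roll)).
In Python, from cell import status, viewer, order, ctrl gives the robot as it stands.
- The arm moves only by the tool play_rows, never from a script. Its argument "series" is a list of rows, each a list of 5 numbers: the shift along the tool's x, y, z in cm, then the turn about the tool's z in degrees, then the closure, from 0 (fully open) to 1 (shut). In form: [[x, y, z, yaw, gripper], ...]. A call has 1 to 8 rows; each row is the pose to reach, as a shift and turn from the pose commanded when the call began, along the tool's axes at that moment; what a row does not reach only later rows make up. A row lasts 1/10 s, in which the tool goes at most 50 mm and 8.59 degrees, less where a joint would pass 70% of its speed; a pose out of reach is approached as far as the arm can. A call with a gripper value outside its range is refused whole. The fingers move at their own pace and stop on an object; the grip force is fixed at half the most. Time passes only in rows, so rows that repeat a pose let the fingers close. It gives the time, the measured TCP pose, the force and the opening at its end, in the units of the state.
- status.read_state(): the state, without advancing time (a new reading comes with each control period).
- viewer.get_image(name): name is "scene" or "top" or "wrist"; returns a dict with "img" (480x640x3 uint8, red, green, blue), "vfov" (degrees; the focal length in pixels is half the picture's height over the tangent of half this angle, whatever the lens; pixels are square), "cx", "cy" (the principal point, pixels), "dist_coeffs" ([k1, k2, p1, p2, k3] as OpenCV has them; the pictures are not rectified), "rvec" (rotation vector, rad) and "tvec" (3), from world to camera coordinates, as OpenCV has them; the wrist camera has in their place "tool_from_camera" (4x4, takes a point from camera to tool coordinates, whose origin is the TCP and whose axes are the flange's). Camera axes: x right, y down, z forward; pixel columns grow to the right and rows downward; lengths in mm; the calibration is good to about 2 mm. A picture is of the moment at which its call begins: read the wrist's pose just before it. There is no depth.
- order.finish_job(): hands the job in, once; it reports no verdict.
The state is a dict: "clock": time; "qpos": joint angles; "qd": joint speeds; "tau": joint torques, N m; "eef_pos": TCP position; "tool_rot": TCP orientation; "force": force on the tool from outside, world axes, zero at the start; "torque": the same for the moment, N m; "width": finger opening in mm.
Only numpy, scipy, OpenCV 4.12 (cv2) and the standard library are available. Lean on these libraries where they do the work, as an engineer would, in place of code of your own. Each camera call takes 0.05 s, during which the arm holds its last target. There are 200 camera calls.

### The job

The mincer head stands mouth up on the bench, with its three-spoked kidney plate started in the mouth but still riding above the locating pin. With your fingertips push the plate round until the notch in its rim is over the pin, then press it down fully home and take the hand clear. Do not lift the plate out or force it hard against the pin, and leave the other things on the bench where they are.

Things in the scene. Friction and masses are not known exactly. Their poses are not given: they have to be found in the camera images.
- head: Cast aluminium mincer head, fixed on the bench, upright on its tail flange, 200 mm tall, mouth straight up: bore 150 mm, outside 184 mm (190 over the thread). A feed neck of 116 mm lip diameter leaves it low on the -x side, out to 154 mm from the axis. On the +x side a 34 mm wide cast boss, out to 104 mm from the axis, backs the locating pin. Origin on the axis at the bench.
- pin (a point): Nose of the upright brass locating pin, 12 mm diameter, round nosed, half let into the mouth's wall at the boss; it is seen from above through a 15 mm gap in the mouth's edge. Point 72 mm from the head's axis, z 0.1965, 3.5 mm below the head's top edge.
- plate_hub (a point): Centre of the top face of the stainless kidney plate: a level disc of 148 mm diameter, 14 mm thick, about 0.9 kg, on the head's axis. Flush solid hub of 36 mm diameter with a brass centre. z 0.211 at the start, 0.202 when home (2 mm above the head's edge). It only turns about its vertical axis, either way without end (0.2 N m), and slides along it, and stays where it is left.
- plate_notch (a point): The only notch in the plate's rim: 16 mm wide, 7.5 mm deep, open outwards, through the full thickness. Point in the notch at top-face level, 72 mm from the hub centre. Over the pin when this point is plumb above the pin point: within about 2 mm the plate goes on freely, and the pin's round nose centres it from a little farther off.
- plate_spoke (a point): Middle of the top of the spoke opposite the notch, 40 mm from the hub centre. Two more spokes lie 60 degrees to either side of the notch. All are straight, radial, 14 mm wide, from hub to rim (rim radius 61 to 74 mm) and leave three through openings (radius 18 to 61 mm), 14 mm deep through the plate and then free for 25 mm more. A spoke's side is what a fingertip in an opening can push.
- plate (a joint): How far the plate is pressed down, m: 0 at the start (rim about 0.5 mm above the pin's nose), 0.009 fully home on its shoulder, negative when lifted. Besides its own weight it takes 4 to 7 N to push it down with the notch over the pin; elsewhere the pin stops it. It stays down when released.
- plate_turn (a joint): Turn of the plate, rad, counter-clockwise from above, 0 (or a whole turn) with the notch over the pin; starts anywhere between 0.8 and 5.48.
- ring_nut: Bystander: aluminium ring nut with six lugs, 232 mm over the lugs, 45 mm tall, lying on the bench. Origin at the centre of its underside.
- fine_plate: Bystander: steel plate with many small holes, 148 mm diameter, 10 mm thick, lying flat. Origin at the centre of its underside.
- knife: Bystander: four-armed steel mincer knife, 130 mm across, 26 mm tall. Origin at the centre of its underside.
- brush: Bystander: cleaning brush with a blue handle, 190 mm long, lying along its x axis. Origin at the underside, about the middle.
- grease_jar: Bystander: small jar with white cap, 64 mm diameter, 75 mm tall, upright. Origin at the centre of its underside.
- tamper: Bystander: wooden tamper standing on its wide end, 68 mm diameter, 152 mm tall. Origin at the centre of its underside.

How it is judged:
By the outcome, as a careful person would: the job done as asked, in the order asked, and still so for the second after the job is handed in, with the robot touching nothing.
It also fails if it takes over 48 s, if anything falls off the work surface, if the arm or the gripper's body presses on something with over 40 N, if the wrist force passes 120 N, or if a joint passes its speed limit or range.

## Working session

There is one attempt and no reset: what is moved stays moved. The work goes in short steps, Python scripts to look and compute and a tool call to move; the robot and the scene stay as the last step left them, time stands still between calls to the robot, and variables do not carry over. Pictures are saved under pics/ and viewed, about 8 in all and at most 12, crops included, and the job is handed in when it is done.

Besides the shell and the picture viewer there is one more tool, called after "Call:" in YAML: its name, and indented under it one key for each argument. play_rows: Moves the arm, as the interface text tells. Its arguments: {"type":"object","properties":{"series":{"type":"array","items":{"type":"array","items":{"type":"number"}}}},"required":["series"]}

```bash
ls; mkdir -p pics; cat > h.py <<'E'
import numpy as np,cv2
from cell import status,viewer,order,ctrl
def cam(name):
    s=status.read_state(); d=viewer.get_image(name); im=d['img']
    f=240/np.tan(np.radians(d['vfov'])/2)
    K=np.array([[f,0,d['cx']],[0,f,d['cy']],[0,0,1.]]); D=np.array(d['dist_coeffs'],float)
    if name=='wrist':
        from scipy.spatial.transform import Rotation as R
        T=np.eye(4);T[:3,:3]=R.from_euler('xyz',s['tool_rot']).as_matrix();T[:3,3]=s['eef_pos']
        C=np.linalg.inv(T@np.array(d['tool_from_camera']));Rm,t=C[:3,:3],C[:3,3]
    else: Rm=cv2.Rodrigues(np.array(d['rvec'],float))[0];t=np.array(d['tvec'],float).ravel()
    np.savez('pics/%s.npz'%name,K=K,D=D,R=Rm,t=t)
    return im
def load(name): z=np.load('pics/%s.npz'%name); return z['K'],z['D'],z['R'],z['t']
def toz(name,px,z):
    K,D,R,t=load(name)
    u=cv2.undistortPoints(np.array(px,float).reshape(-1,1,2),K,D).reshape(-1,2)
    d=np.c_[u,np.ones(len(u))]@R; o=-R.T@t
    return o+d*((z-o[2])/d[:,2])[:,None]
def proj(name,P):
    K,D,R,t=load(name); return cv2.projectPoints(np.array(P,float).reshape(-1,1,3),cv2.Rodrigues(R)[0],t,K,D)[0].reshape(-1,2)
E
python3 - <<'E'
from h import *
print(status.read_state(),ctrl.tip_reach)
for n in('scene','top'):
    im=cam(n); cv2.imwrite(f'pics/{n}0.png',im[:,:,::-1]); K,D,R,t=load(n); print(n,-R.T@t,K[0,0],D)
E
```

```text
pics
{'clock': 0.0, 'qpos': array([-1.29178295,  0.6293324 ,  0.03847352,  1.51839457, -0.02700881,
        0.99625148, -0.0200182 ]), 'qd': array([ 1.09111757e-04,  3.39874847e-04, -7.19253743e-04, -1.04361967e-03,
       -3.07143082e-03, -5.05673555e-04,  9.83767801e-05]), 'tau': array([ 6.57915116e-04, -5.63394964e+01,  1.22610200e+00, -1.93451571e+01,
        1.08456973e-02,  1.00756178e-02, -1.11275989e-05]), 'eef_pos': array([219.49805175, 611.17843444, 241.3900222 ]), 'tool_rot': array([-3.13972609e+00,  3.54247371e-05,  2.79673018e+00]), 'force': array([0.33859878, 0.85315047, 0.60741763]), 'torque': array([-0.00520001, -0.03355762, -0.02766242]), 'width': 85.35498033262215} 11.0
scene [926.06048331 575.06095779 879.46063258] 454.82388697013664 [-0.07607887  0.          0.          0.          0.        ]
top [ 440.57142154  -20.20103339 1198.63984577] 506.8096525534705 [-0.03096342  0.          0.          0.          0.        ]
```

View pics/top0.png

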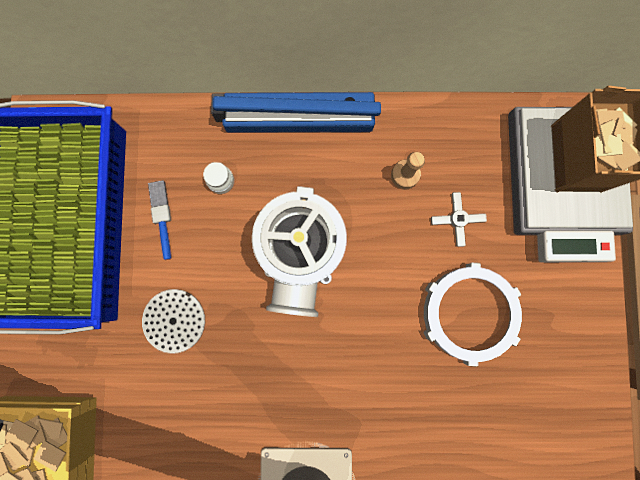

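View pics/scene0.png

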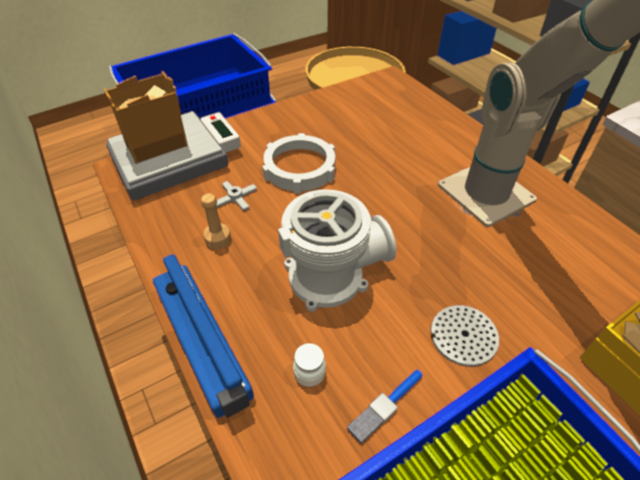

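The top view shows the head's mouth centred near (299,237), the boss with the pin at about (305,190), and a dark rim notch near (335,239). Next I'll take an enlarged crop to read these more closely.

```bash
python3 - <<'E'
from h import *
im=cv2.imread('pics/top0.png')[180:295,240:360]
cv2.imwrite('pics/crop0.png',cv2.resize(im,None,fx=5,fy=5,interpolation=cv2.INTER_CUBIC))
print(toz('top',[[299,237]],211),toz('top',[[305,194]],197),toz('top',[[335,239]],211))
E
```

```text
[[559.31175062  11.54787044 211.        ]] [[6.48136530e+02 3.95149636e-01 1.97000000e+02]] [[555.47834422 -59.06733949 211.        ]]
```

View pics/crop0.png

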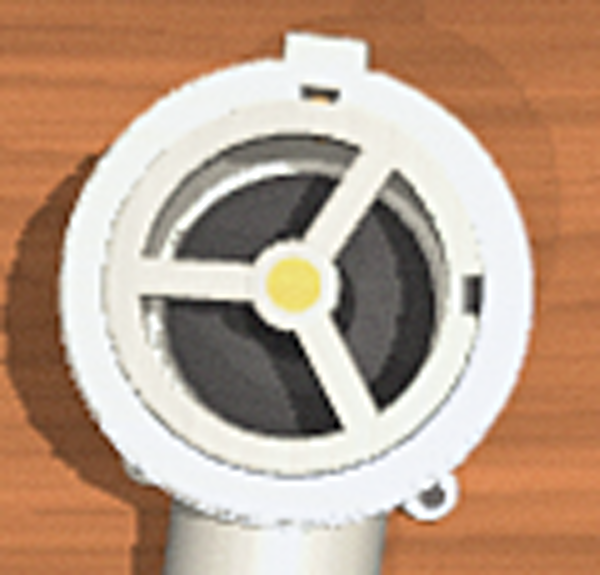

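The crop shows the hub at crop (293,284), the brass pin in the gap at (320,97), the notch at (473,294), and the opposite spoke running left through (200,279).

```bash
python3 - <<'E'
from h import *
c=lambda x,y:[240+(x+.5)/5-.5,180+(y+.5)/5-.5]
h=toz('top',[c(293,284)],211)[0];p=toz('top',[c(320,97)],197)[0];n=toz('top',[c(470,294)],211)[0];s=toz('top',[c(150,277)],211)[0]
for a in(p,n,s): d=(a-h)[:2]; print(a,np.hypot(*d),np.degrees(np.arctan2(d[1],d[0])))
print(h)
# head outer edge circle z=200
e=toz('top',[c(62,290),c(532,290),c(290,522),c(180,90),c(440,98)],200);print(e)
A=np.c_[2*e[:,:2],np.ones(5)];x=np.linalg.lstsq(A,(e[:,:2]**2).sum(1),rcond=None)[0];print(x[:2],np.sqrt(x[2]+x[0]**2+x[1]**2))
E
```

```text
[637.91144028   3.16778239 197.        ] 78.05324282188987 -7.330023136837565
[556.65790229 -56.32827801 211.        ] 69.56040329684355 -93.16304314684997
[563.1806326   69.43060135 211.        ] 56.36840982998871 87.27023862665138
[560.49607008  13.12615436 211.        ]
[[559.28050835 105.452422   200.        ]
 [559.58855621 -81.29331625 200.        ]
 [467.62814472  14.15500563 200.        ]
 [640.1793616   59.30396896 200.        ]
 [636.92252793 -44.94804685 200.        ]]
[561.07482203  11.4906389 ] 93.44980510016084
```

```bash
cat >> h.py <<'E'
from scipy.spatial.transform import Rotation as Ro
def plan(P,yawdeg):
    s=status.read_state(); R=Ro.from_euler('xyz',s['tool_rot']).as_matrix()
    y=np.degrees(s['tool_rot'][2])
    print('shift cm',np.round(R.T@(np.array(P,float)-s['eef_pos'])/10,2),'turn',round(-((yawdeg-y+180)%360-180),2),'clock',s['clock'],'q',np.round(s['qpos'],2))
E
python3 - <<'E'
from h import *
plan([560.5,12.5,380],87.3)
E
```

```text
shift cm [-52.33 -44.85 -13.77] turn 72.95 clock 0.1 q [-1.29  0.63  0.04  1.52 -0.03  1.   -0.02]
```

Call:
play_rows:
  series:
    - [0,0,-5,0,0]
    - [0,0,-10,0,0]
    - [0,0,-13.8,0,0]
    - [-3.3,-2.8,-13.8,4.5,0]
    - [-6.6,-5.6,-13.8,9,0]
    - [-9.9,-8.4,-13.8,13.5,0]
    - [-13.2,-11.3,-13.8,18,0]
    - [-16.5,-14.1,-13.8,22.5,0]

```text
clock: 0.9
eef_pos: [327.8, 421.3, 380.0]
tool_rot: [-3.141, 0.0, 2.401]
force: [0.4, 0.1, 0.2]
width: 85.6
```

```bash
python3 - <<'E'
from h import *
plan([560.5,12.5,380],87.3)
E
```

```text
shift cm [-4.476e+01 -1.446e+01  1.000e-02] turn 50.26 clock 0.9 q [-1.09  0.33  0.18  1.64 -0.06  1.18 -0.07]
```

Call:
play_rows:
  series:
    - [-4.5,-1.4,0,5,0]
    - [-9,-2.9,0,10,0]
    - [-13.5,-4.4,0,15,0]
    - [-18,-5.8,0,20,0]
    - [-22.4,-7.2,0,25,0]
    - [-26.9,-8.7,0,30,0]
    - [-31.4,-10.1,0,35,0]
    - [-35.8,-11.6,0,40,0]

```text
clock: 1.7
eef_pos: [514.8, 95.0, 380.2]
tool_rot: [-3.141, -0.0, 1.703]
force: [0.2, -0.1, -0.2]
width: 85.4
```

```bash
python3 - <<'E'
from h import *
plan([560.5,12.5,380],87.3)
E
```

```text
shift cm [-8.78  3.45  0.01] turn 10.25 clock 1.7 q [-0.57  0.34  0.47  1.67 -0.16  1.17  0.07]
```

Call:
play_rows:
  series:
    - [-4.4,1.7,0,5,0.74]
    - [-8.8,3.4,0,10.2,0.74]
    - [-8.8,3.4,0,10.2,0.74]
    - [-8.8,3.4,0,10.2,0.74]
    - [-8.8,3.4,0,10.2,0.74]

```text
clock: 2.2
eef_pos: [559.3, 15.5, 379.8]
tool_rot: [-3.14, -0.001, 1.53]
force: [-0.9, 0.1, 0.3]
width: 21.8
```

```bash
python3 - <<'E'
from h import *
im=cam('wrist'); cv2.imwrite('pics/w1.png',im[:,:,::-1]); K,D,R,t=load('wrist')
print(status.read_state()['eef_pos'],-R.T@t,R[2],K[0,0],D)
a=np.radians(-7.3);b=np.radians(-93);h=np.array([560.5,12.5])
u=lambda a:np.array([np.cos(a),np.sin(a)])
print(proj('wrist',[[*h,211],[*(h+72*u(a)),196.5],[*(h+72*u(b)),211],[*(h-40*u(b)),211]]))
E
```

```text
[559.3058811   15.85637157 379.98253501] [563.27105686  97.60121902 511.7579019 ] [-0.01332799 -0.31786464 -0.94804242] 392.52495695673775 [-0.06259433  0.          0.          0.          0.        ]
[[323.20540347 226.04509713]
 [408.74573025 228.66137449]
 [322.05621228 307.17326506]
 [323.91670105 175.68139419]]
```

View pics/w1.png

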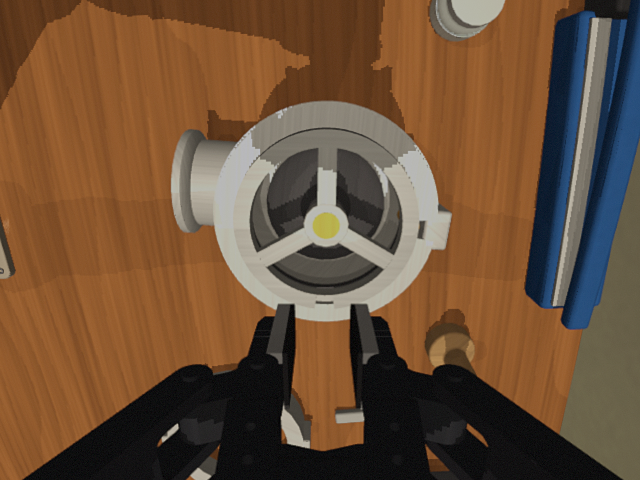

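The wrist view shows the hub at (326,226), opposite spoke up through (327,150), notch near (324,302), boss at (437,228). The hub is about 3 px right of my projection, which is around 2 mm. I'll enlarge it to get the pin angle.

```bash
python3 - <<'E'
from h import *
im=cv2.imread('pics/w1.png')[120:320,240:460]
cv2.imwrite('pics/crop1.png',cv2.resize(im,None,fx=3,fy=3,interpolation=cv2.INTER_CUBIC))
h=toz('wrist',[[326,226]],211)[0];print(h)
for q,z in(([327,150],211),([324,302],211),([438,228],200)): d=(toz('wrist',[q],z)[0]-h)[:2];print(np.hypot(*d),np.degrees(np.arctan2(d[1],d[0])))
E
```

```text
[562.72281655  12.44983952 211.        ]
59.23565549878751 87.17533895159595
67.12797169147585 -93.5385956204529
93.23569493782811 -5.173665487732373
```

View pics/crop1.png

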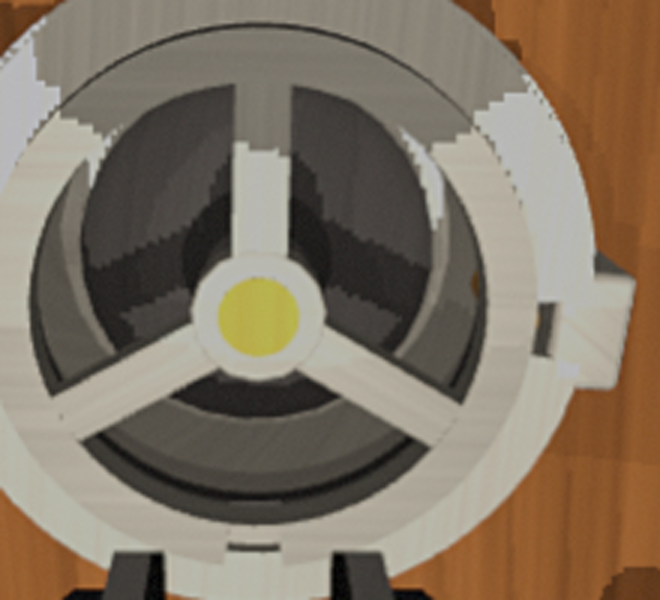

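The crop shows the hub at (259,316), the gap with brass at its left edge at (544,330), and the notch at (254,547).

```bash
python3 - <<'E'
from h import *
c=lambda x,y:[240+(x+.5)/3-.5,120+(y+.5)/3-.5]
h=toz('wrist',[c(259,316)],211)[0];print(h)
for q,z in((c(263,100),211),(c(254,547),211),(c(540,330),198),(c(596,329),200)): d=(toz('wrist',[q],z)[0]-h)[:2];print(np.hypot(*d),np.degrees(np.arctan2(d[1],d[0])))
# straddle the opposite spoke at r=38, tips at z 200
a=np.radians(87.1);P=[562+38*np.cos(a),12.5+38*np.sin(a),211]
print(P);plan(P,87.1)
E
```

```text
[562.75295294  13.27463607 211.        ]
56.197898130734295 86.8791101314712
67.94736387245653 -93.28191999804807
78.76786465021567 -7.807337967969322
93.74549846275892 -6.368673004261178
[np.float64(563.9225317229151), np.float64(50.45133557299908), 211]
shift cm [ 3.46  0.34 16.9 ] turn 0.61 clock 2.25 q [-0.43  0.41  0.53  1.58 -0.21  1.21  0.1 ]
```

Call:
play_rows:
  series:
    - [3.4,0.3,3,0.6,0.72]
    - [3.4,0.3,7,0.6,0.72]
    - [3.4,0.3,11,0.6,0.72]
    - [3.4,0.3,14,0.6,0.72]
    - [3.4,0.3,15,0.6,0.72]
    - [3.4,0.3,15,0.6,0.72]

```text
clock: 2.85
eef_pos: [563.4, 49.1, 229.5]
tool_rot: [-3.139, -0.0, 1.519]
force: [0.4, -0.3, -0.3]
width: 24.2
```

```bash
python3 - <<'E'
from h import *
im=cam('wrist'); cv2.imwrite('pics/w2.png',im[:,:,::-1])
a=np.radians(87.0);P=[561.9+38*np.cos(a),12.8+38*np.sin(a),211]
plan(P,87.0)
E
```

```text
shift cm [ 0.2  -0.08  1.99] turn 0.02 clock 2.9 q [-0.43  0.56  0.46  1.78 -0.31  0.88  0.12]
```

View pics/w2.png

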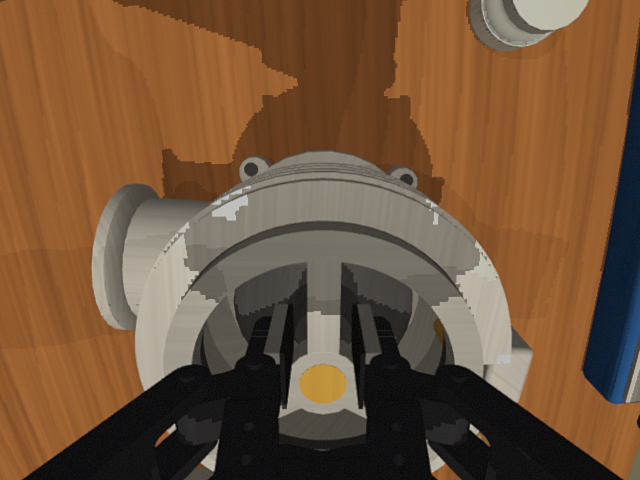

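The spoke, centred at x≈324, sits between the fingertips (inner faces near x≈290 and 357), so I can go down straddling it.

Call:
play_rows:
  series:
    - [0.1,0,0.6,0,0.72]
    - [0.1,0,1.2,0,0.72]
    - [0.1,0,1.7,0,0.72]
    - [0.1,0,1.9,0,0.72]
    - [0.1,0,1.9,0,0.72]

```text
clock: 3.4
eef_pos: [564.2, 48.9, 211.1]
tool_rot: [-3.141, 0.0, 1.517]
force: [0.3, -0.5, 0.6]
width: 23.6
```

```bash
python3 - <<'E'
from h import *
s=status.read_state();print(s['eef_pos'],s['force'],s['torque'],s['width'])
R=Ro.from_euler('xyz',s['tool_rot']).as_matrix();r=38;h=np.array([561.9,12.8])
a0=87.
for a in np.arange(a0+0,a0+96,4):
    A=np.radians(a);P=np.r_[h+r*np.array([np.cos(A),np.sin(A)]),s['eef_pos'][2]]
    print(a,np.round(R.T@(P-s['eef_pos'])/10,2),-(a-np.degrees(s['tool_rot'][2])))
E
```

```text
[564.18883832  48.87338699 211.08517243] [ 0.3121375  -0.49302775  0.64111165] [-0.00655614 -0.03701147  0.0149872 ] 23.58688635418084
87.0 [ 0.19 -0.04  0.  ] -0.06271235890353921
91.0 [ 0.18 -0.31  0.  ] -4.062712358903539
95.0 [ 0.15 -0.57  0.  ] -8.06271235890354
99.0 [ 0.1  -0.83  0.  ] -12.06271235890354
103.0 [ 0.04 -1.09  0.  ] -16.06271235890354
107.0 [-0.05 -1.34  0.  ] -20.06271235890354
111.0 [-0.14 -1.59  0.  ] -24.06271235890354
115.0 [-0.26 -1.82  0.  ] -28.06271235890354
119.0 [-0.39 -2.05  0.  ] -32.06271235890354
123.0 [-0.54 -2.27  0.  ] -36.06271235890354
127.0 [-0.71 -2.48  0.  ] -40.06271235890354
131.0 [-0.88 -2.68  0.  ] -44.06271235890354
135.0 [-1.07 -2.86  0.  ] -48.06271235890354
139.0 [-1.28 -3.03  0.  ] -52.06271235890354
143.0 [-1.49 -3.19  0.  ] -56.06271235890354
147.0 [-1.72 -3.33  0.  ] -60.06271235890354
151.0 [-1.95 -3.45  0.  ] -64.06271235890354
155.0 [-2.19 -3.56  0.  ] -68.06271235890354
159.0 [-2.44 -3.65  0.  ] -72.06271235890354
163.0 [-2.7  -3.72  0.  ] -76.06271235890354
167.0 [-2.96 -3.78  0.  ] -80.06271235890354
171.0 [-3.22 -3.82  0.  ] -84.06271235890354
175.0 [-3.49 -3.83  0.  ] -88.06271235890354
179.0 [-3.75 -3.83  0.  ] -92.06271235890354
```

Call:
play_rows:
  series:
    - [0.18,-0.31,0,-4,0.72]
    - [0.15,-0.57,0,-8,0.72]
    - [0.1,-0.83,0,-12,0.72]
    - [0.04,-1.09,0,-16,0.72]
    - [-0.05,-1.34,0,-20,0.72]
    - [-0.14,-1.59,0,-24,0.72]
    - [-0.26,-1.82,0,-28,0.72]
    - [-0.39,-2.05,0,-32,0.72]

```text
clock: 4.2
eef_pos: [545.7, 46.9, 211.7]
tool_rot: [3.137, 0.001, 2.079]
force: [3.9, 2.6, -2.7]
width: 24.1
```

```bash
cat >> h.py <<'E'
def arc(angs,z=None,r=38,h=(561.9,12.8)):
    s=status.read_state();print(s['clock'],s['eef_pos'],s['force'],s['torque'],s['width'])
    R=Ro.from_euler('xyz',s['tool_rot']).as_matrix()
    for a in angs:
        A=np.radians(a);P=np.r_[np.array(h)+r*np.array([np.cos(A),np.sin(A)]),z or s['eef_pos'][2]]
        print(a,np.round(R.T@(P-s['eef_pos'])/10,2),round(-((a-np.degrees(s['tool_rot'][2])+180)%360-180),2))
E
python3 -c "
from h import *
arc(range(123,170,4),211)"
```

```text
4.2 [545.68411879  46.91057169 211.74255657] [ 3.89349403  2.61942717 -2.74091865] [ 0.43485303 -0.82902153 -0.07831207] 24.103756525230065
123 [ 0.02 -0.5   0.07] -3.88
127 [-0.   -0.76  0.07] -7.88
131 [-0.05 -1.03  0.07] -11.88
135 [-0.11 -1.28  0.07] -15.88
139 [-0.2  -1.54  0.07] -19.88
143 [-0.29 -1.78  0.07] -23.88
147 [-0.41 -2.02  0.07] -27.88
151 [-0.54 -2.25  0.06] -31.88
155 [-0.69 -2.47  0.06] -35.88
159 [-0.85 -2.68  0.06] -39.88
163 [-1.03 -2.88  0.06] -43.88
167 [-1.22 -3.06  0.06] -47.88
```

Call:
play_rows:
  series:
    - [0.0,-0.26,0,-4,0.72]
    - [-0.03,-0.52,0,-8,0.72]
    - [-0.08,-0.79,0,-12,0.72]
    - [-0.14,-1.04,0,-16,0.72]
    - [-0.23,-1.3,0,-20,0.72]
    - [-0.32,-1.54,0,-24,0.72]
    - [-0.44,-1.78,0,-28,0.72]
    - [-0.57,-2.01,0,-32,0.72]

```text
clock: 5.0
eef_pos: [530.1, 33.1, 211.7]
tool_rot: [3.138, 0.001, 2.638]
force: [1.2, 4.0, -1.5]
width: 23.9
```

```bash
python3 -c "
from h import *
arc([151]+list(range(155,181,4)),211)
im=cam('wrist'); cv2.imwrite('pics/w3.png',im[:,:,::-1])
im=cam('top'); cv2.imwrite('pics/t3.png',cv2.resize(im[180:295,240:360,::-1],None,fx=5,fy=5,interpolation=cv2.INTER_CUBIC))
"
```

```text
5.0 [530.10656656  33.13854791 211.68839835] [ 1.22501315  3.99812545 -1.53310382] [ 0.8501489  -0.4210023  -0.05710853] 23.90603775464987
151 [ 0.03 -0.24  0.07] 0.15
155 [ 0.03 -0.5   0.07] -3.85
159 [-0.   -0.77  0.07] -7.85
163 [-0.05 -1.03  0.07] -11.85
167 [-0.11 -1.29  0.06] -15.85
171 [-0.19 -1.54  0.06] -19.85
175 [-0.29 -1.78  0.06] -23.85
179 [-0.41 -2.02  0.06] -27.85
```

View pics/w3.png

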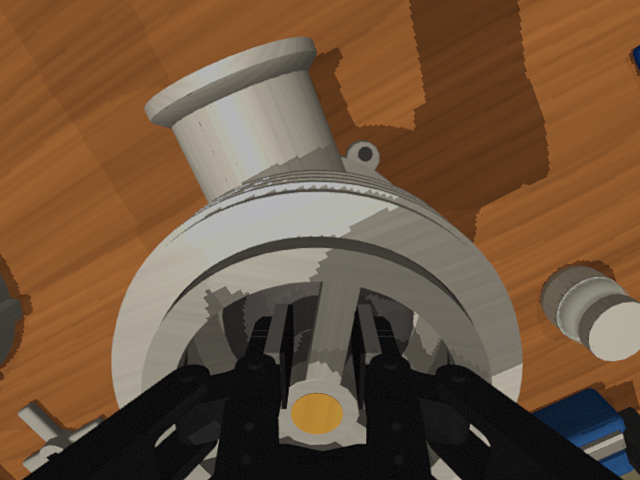

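The spoke now leans against the right finger, running from the hub at (317,412) to the rim at about (335,287). I'll work out its angle.

```bash
python3 -c "
from h import *
h=toz('wrist',[[317,412]],211)[0];print(h)
for q in ([335,287],[327,345]):
  d=(toz('wrist',[q],211)[0]-h)[:2];print(np.hypot(*d),np.degrees(np.arctan2(d[1],d[0])))
"
```

```text
[562.08538958  13.73920343 211.        ]
58.38414375856052 144.4030194750631
33.28172045213059 144.18880370748988
```

Call:
play_rows:
  series:
    - [0.0,-0.26,0,-4,0.72]
    - [-0.03,-0.52,0,-8,0.72]
    - [-0.08,-0.79,0,-12,0.72]
    - [-0.14,-1.04,0,-16,0.72]
    - [-0.23,-1.3,0,-20,0.72]
    - [-0.32,-1.54,0,-24,0.72]
    - [-0.42,-1.76,0,-27.5,0.72]
    - [-0.42,-1.76,0,-27.5,0.72]

```text
clock: 5.9
eef_pos: [523.9, 14.6, 211.5]
tool_rot: [3.14, -0.0, 3.113]
force: [-0.1, 2.9, 1.4]
width: 24.0
```

```bash
python3 -c "
from h import *
arc([172.6,178.5],211)
im=cam('wrist'); cv2.imwrite('pics/w4.png',im[:,:,::-1])
im=cam('top'); im=cv2.resize(im[180:295,240:360,::-1],None,fx=5,fy=5,interpolation=cv2.INTER_CUBIC)
w=cv2.imread('pics/w4.png')[200:480,160:520]
cv2.imwrite('pics/c4.png',np.vstack([np.pad(im,((0,0),(0,120),(0,0)))[:,:720] if 0 else cv2.resize(im,(300,288)), np.zeros((0,300,3),np.uint8)]) if 0 else np.hstack([cv2.resize(im,(400,383)),cv2.resize(w,(400,311))[:383] if 0 else cv2.copyMakeBorder(cv2.resize(w,(400,311)),0,72,0,0,0)]))
"
```

```text
5.9 [523.8599151   14.61251889 211.50401759] [-0.14819112  2.92128252  1.38835448] [ 0.76195611  0.15131425 -0.08344356] 24.001143222572257
172.6 [-0.03  0.31  0.05] 5.77
178.5 [-0.01 -0.08  0.05] -0.13
```

View pics/c4.png

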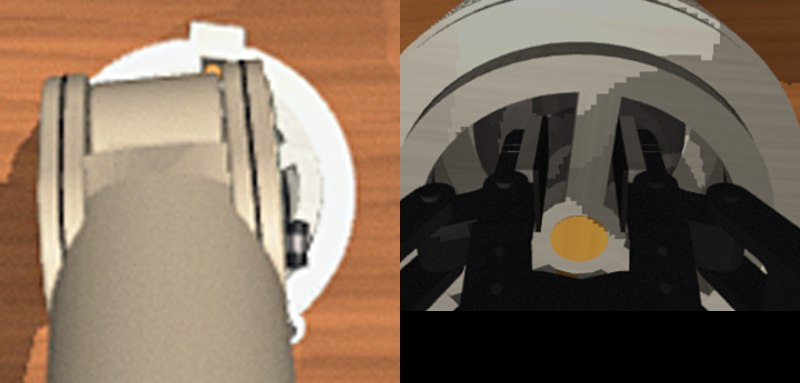

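In the wrist half, the hub is at (178,238) and the spoke's rim end at (199,96). The top half is mostly hidden by the arm, but it shows the pin inside the notch opening at about (213,70).

```bash
python3 -c "
from h import *
c=lambda x,y:[160+(x+.5)*.9-.5,200+(y+.5)*.9-.5]
h=toz('wrist',[c(178.5,238)],211)[0];print(h)
for q in (c(199,96),c(189,170)):
  d=(toz('wrist',[q],211)[0]-h)[:2];print(np.hypot(*d),np.degrees(np.arctan2(d[1],d[0])))
"
```

```text
[562.28749798  13.26171133 211.        ]
59.620953165505234 171.79310474553407
30.659534179681565 171.3730518828071
```

Call:
play_rows:
  series:
    - [0,0.2,0,0,0.72]
    - [0,0.5,0,0,0.72]
    - [0,0.5,-0.8,0,0.72]
    - [0,0.5,-2.5,0,0.72]
    - [0,0.5,-5,8,0.9]
    - [-1.5,0.5,-8,16,1]
    - [-3,0.5,-8.5,24,1]
    - [-3.8,0.5,-8.5,32,1]

```text
clock: 6.8
eef_pos: [564.1, 17.4, 298.6]
tool_rot: [3.139, 0.004, 2.549]
force: [-0.1, 0.6, 0.2]
width: 0.2
```

```bash
python3 -c "
from h import *
plan([562,13.2,297],87)"
```

```text
shift cm [-0.06 -0.47  0.16] turn 59.07 clock 6.8 q [-0.18  0.44  0.14  1.7  -0.07  1.    0.97]
```

Call:
play_rows:
  series:
    - [0,-0.4,0,8,1]
    - [0,-0.4,0,16,1]
    - [0,-0.4,0,24,1]
    - [0,-0.4,0,32,1]
    - [0,-0.4,0,40,1]
    - [0,-0.4,0,48,1]
    - [0,-0.4,0,56,1]
    - [0,-0.4,0,59,1]

```text
clock: 7.6
eef_pos: [559.8, 14.3, 296.8]
tool_rot: [3.141, 0.001, 1.522]
force: [0.0, 0.1, -0.1]
width: -0.5
```

```bash
python3 -c "
from h import *
im=cam('wrist'); cv2.imwrite('pics/w5.png',im[:,:,::-1])
print(status.read_state()['eef_pos'])
p=proj('wrist',[[562,13,211],[562+74*np.cos(-.13),13+74*np.sin(-.13),200]]);print(p)
x,y=p.mean(0).astype(int); x0,y0=min(max(x-110,0),440),min(max(y-90,0),330);print(x0,y0)
cv2.imwrite('pics/c5.png',cv2.resize(im[y0:y0+150,x0:x0+200,::-1],None,fx=4,fy=4,interpolation=cv2.INTER_CUBIC))
"
```

```text
[559.82626933  14.32330042 296.74756484]
[[324.76525446 261.03601988]
 [441.89694068 263.63206506]]
273 172
```

View pics/c5.png

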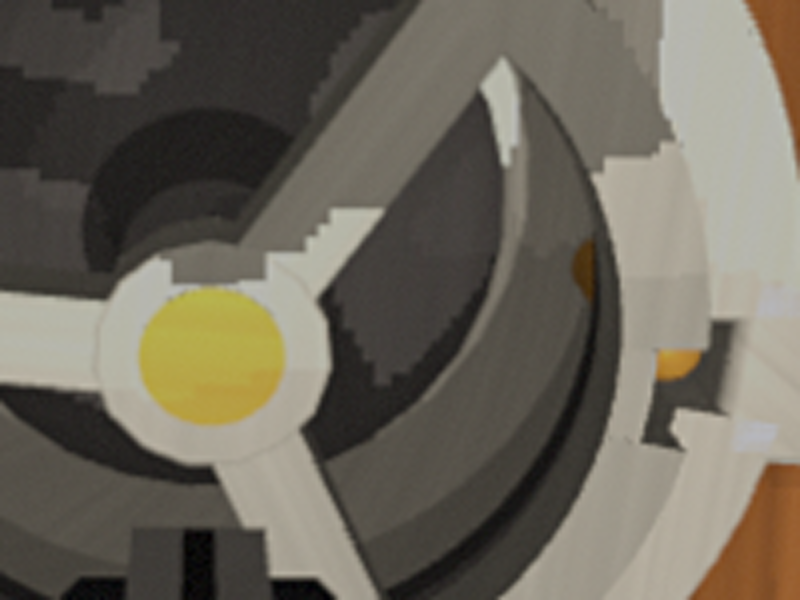

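The pin shows at crop (676,360), partly under the notch's upper edge. The notch spans about y 347–445 at the top face, and the edge gap spans y 320–410. Next I'll convert these to angles with each one's own height.

```bash
python3 -c "
from h import *
c=lambda x,y:[273+(x+.5)/4-.5,172+(y+.5)/4-.5]
h=toz('wrist',[c(212,355)],211)[0];print(h)
def f(n,q,z):
  d=(toz('wrist',[c(*q)],z)[0]-h)[:2];a=np.degrees(np.arctan2(d[1],d[0]));print(n,q,z,np.round(toz('wrist',[c(*q)],z)[0],1),np.hypot(*d).round(1),a.round(2))
f('notch up',(655,349),211);f('notch lo',(643,442),211);f('notch up out',(708,349),211);f('notch lo out',(685,450),211)
f('gap up',(715,320),200);f('gap lo',(690,408),200);f('pin bottom',(676,381),195);f('spoke opp',(20,340),211)
for a in(-7,-8,-9,-5):
  A=np.radians(a);p=proj('wrist',[[h[0]+72*np.cos(A),h[1]+72*np.sin(A),196.5],[h[0]+72*np.cos(A),h[1]+72*np.sin(A),211]]);print(a,(p-[273,172]+.5)*4-.5)
"
```

```text
[562.52856049  13.39453699 211.        ]
notch up (655, 349) 211 [628.5  11.1 211. ] 66.0 -1.99
notch lo (643, 442) 211 [627.4  -4.  211. ] 67.1 -14.99
notch up out (708, 349) 211 [636.5  10.7 211. ] 74.0 -2.08
notch lo out (685, 450) 211 [633.9  -5.6 211. ] 73.8 -14.94
gap up (715, 320) 200 [640.9  11.2 200. ] 78.4 -1.63
gap lo (690, 408) 200 [637.8  -3.5 200. ] 77.2 -12.67
pin bottom (676, 381) 195 [636.9  -0.9 195. ] 75.7 -10.86
spoke opp (20, 340) 211 [534.3  17.1 211. ] 28.5 172.47
-7 [[662.51705935 353.31210854]
 [689.40161468 387.62152874]]
-8 [[661.12123221 360.66587236]
 [687.87412279 395.33980574]]
-9 [[659.59436528 367.98449465]
 [686.20866362 403.01963051]]
-5 [[664.91144951 338.50724369]
 [692.03809579 372.07800873]]
```

```bash
python3 -c "
from h import *
plan([562.3,13.3,226],87.2)"
```

```text
shift cm [-0.09  0.25  7.07] turn -0.03 clock 7.65 q [-0.35  0.47  0.42  1.71 -0.21  1.01  0.09]
```

Call:
play_rows:
  series:
    - [-0.1,0.25,2.5,0,1]
    - [-0.1,0.25,5,0,1]
    - [-0.1,0.25,6.6,0,1]
    - [-0.1,0.25,7.1,0,1]
    - [-0.1,0.25,7.1,0,1]

```text
clock: 8.15
eef_pos: [562.1, 13.3, 225.2]
tool_rot: [-3.141, 0.0, 1.526]
force: [0.4, 0.8, -0.3]
width: 0.2
```

Call:
play_rows:
  series:
    - [0,0,0.1,0,1]
    - [0,0,0.2,0,1]
    - [0,0,0.3,0,1]
    - [0,0,0.4,0,1]
    - [0,0,0.45,0,1]
    - [0,0,0.45,0,1]

```text
clock: 8.75
eef_pos: [562.6, 13.5, 221.5]
tool_rot: [3.141, -0.0, 1.526]
force: [-0.6, -0.3, 5.2]
width: 0.1
```

Call:
play_rows:
  series:
    - [0,0,0.05,0,1]
    - [0,0,0.1,0,1]
    - [0,0,0.15,0,1]
    - [0,0,0.15,0,1]

```text
clock: 9.15
eef_pos: [562.6, 13.5, 219.9]
tool_rot: [3.141, -0.0, 1.526]
force: [-1.7, -0.6, 5.3]
width: 0.0
```

Call:
play_rows:
  series:
    - [0,0,0.1,0,1]
    - [0,0,0.2,0,1]
    - [0,0,0.3,0,1]
    - [0,0,0.4,0,1]
    - [0,0,0.5,0,1]
    - [0,0,0.5,0,1]

```text
clock: 9.75
eef_pos: [562.6, 13.5, 214.9]
tool_rot: [3.141, -0.0, 1.526]
force: [-1.5, 0.7, 5.2]
width: -0.3
```

Call:
play_rows:
  series:
    - [0,0,0.1,0,1]
    - [0,0,0.2,0,1]
    - [0,0,0.25,0,1]
    - [0,0,0.3,0,1]
    - [0,0,0.3,0,1]

```text
clock: 10.25
eef_pos: [562.7, 13.5, 213.0]
tool_rot: [3.14, -0.001, 1.526]
force: [-3.6, -0.4, 14.3]
width: -0.4
```

Call:
play_rows:
  series:
    - [0,0,0.1,0,1]
    - [0,0,0.15,0,1]
    - [0,0,0.15,0,1]

```text
clock: 10.55
eef_pos: [562.7, 13.5, 213.0]
tool_rot: [3.14, -0.002, 1.526]
force: [-6.8, 0.6, 24.9]
width: 0.1
```

Call:
play_rows:
  series:
    - [0,0,-0.3,0,1]
    - [0,0,-1,0,1]
    - [0,0,-4,0,1]
    - [0,0,-8.5,0,1]
    - [0,0,-12,0,1]
    - [0,0,-12,0,1]

```text
clock: 11.15
eef_pos: [565.1, 13.0, 334.7]
tool_rot: [3.132, -0.001, 1.526]
force: [-0.2, -1.0, 0.4]
width: 0.0
```

```bash
python3 -c "
from h import *
im=cam('wrist'); cv2.imwrite('pics/w6.png',im[:,:,::-1])
s=status.read_state();print(s['eef_pos'],s['force'])
p=proj('wrist',[[562,13,202],[562+74*np.cos(-.13),13+74*np.sin(-.13),200]]);print(p)
x,y=p.mean(0).astype(int); x0,y0=min(max(x-110,0),440),min(max(y-75,0),330);print(x0,y0)
cv2.imwrite('pics/c6.png',cv2.resize(im[y0:y0+150,x0:x0+200,::-1],None,fx=4,fy=4,interpolation=cv2.INTER_CUBIC))
"
```

```text
[563.61299077  13.33522908 332.0188591 ] [ 0.64523485 -0.26384832 -0.56899711]
[[314.92971825 236.09570663]
 [417.41165299 243.46318577]]
256 164
```

View pics/c6.png

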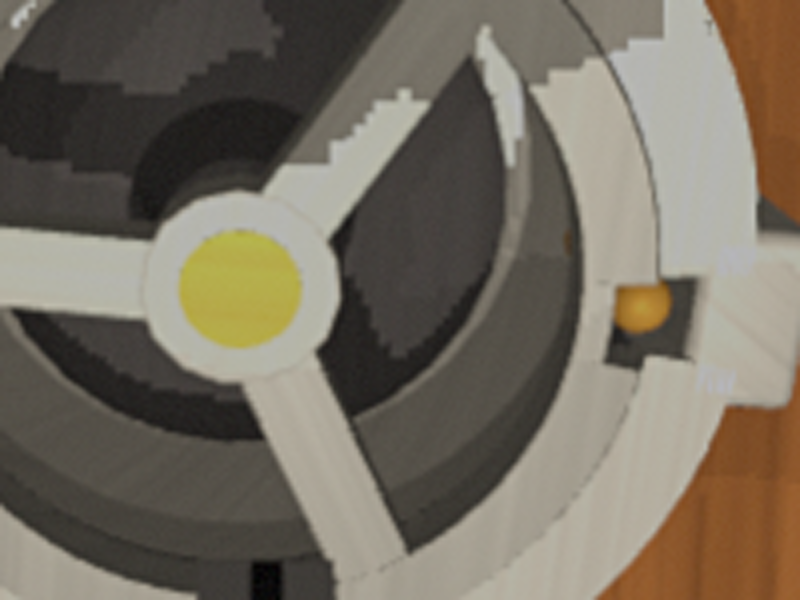

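The plate is seated: the pin at (641,306) stands in the notch (y about 285–365), and the rim is almost flush with the head's edge. The hand is clear.

Call:
play_rows:
  series:
    - [0,0,0,0,1]
    - [0,0,0,0,1]
    - [0,0,0,0,1]

```text
clock: 11.5
eef_pos: [561.6, 13.6, 328.4]
tool_rot: [-3.139, 0.0, 1.526]
force: [0.7, -0.2, 0.0]
width: 0.1
```

```bash
python3 -c "
from h import *
s=status.read_state();print(s['eef_pos'],s['force'],s['clock']);print(order.finish_job())"
```

```text
[561.61586021  13.55383673 328.42122692] [ 0.67462965 -0.19073243  0.01300133] 11.5
the job is handed in; nothing more can be done
None
```

The plate is turned round and pressed home, and the job was handed in at 11.5 s. I put the fingertips either side of the spoke opposite the notch and pushed the plate about 85° counter-clockwise, using roughly 5 N. Then I pressed the hub down with the fingers closed and lifted the hand clear.

**Depth:** the plate went down at about 5 N and stopped firm with the fingertips at z 202 mm. It stayed there when I pressed up to 25 N.

**Picture after release:** the pin stands inside the notch with the rim almost level with the head's edge. The tool force was near zero and the fingertips were more than 110 mm above the plate.

**Disagreement:** before pressing, the notch-edge and spoke readings put the notch 0.3° to 1.3° (up to 1.7 mm) short of the pin. That was inside the 2 mm allowance, so I did not correct it, and it went on freely.

**Not checked:** I took no final picture of the other things on the bench. The hand passed well above them and I felt no unexpected contact.

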